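# Make up a kit from the stock stack and swap out the wrong carton

### The job

Make up the kit in the black tray: one of its rectangular pockets holds a wrong carton, which goes into the black returns basket. Take the stack of cartons apart from the top and lay each one flat and right way up in the pocket made for it, the one with a floor of its own colour, without letting any of them fall over; leave the green spool in its round pocket.

Things in the scene. Friction and masses are not known exactly. Their poses are not given: they have to be found in the camera images.
- carton_blue: blue and white product carton, closed and rigid, 61 x 90 x 45 mm (x, y, z), about 0.34 kg, at the bottom of the stack. Origin: middle of its underside; z up, y along its longer side; best gripped across x.
- carton_red: red, thick product carton, closed and rigid, 51 x 75 x 28 mm (x, y, z), about 0.07 kg, lying flat on the blue carton, within 10 mm of its middle and 0.2 rad of its yaw. Origin: middle of its underside; z up, y along its longer side; best gripped across x.
- carton_white: white and pale grey product carton, closed and rigid, 46 x 60 x 30 mm (x, y, z), about 0.08 kg, lying flat on the red carton at the top of the stack, within 10 mm of its middle and 0.2 rad of its yaw. Origin: middle of its underside; z up, y along its longer side; best gripped across x.
- carton_grey: dark grey, almost black, thin product carton with a white printed end, 68 x 45 x 16 mm (x, y, z), about 0.03 kg: the wrong carton, lying flat in one of the three rectangular pockets of the kit at the start, its long side along the pocket's. Origin: middle of its underside; z up, x along its longer side; best gripped across y, through the scoops.
- pocket_blue: fixed grey plastic plate 136 x 142 x 18 mm, one of four (two by two) in the shallow black kit tray (rim 16 mm up). Pocket for the blue carton: blue floor, 76 mm (x) by 106 mm (y), 15 mm deep, rounded mouth; finger scoops 58 mm wide, as deep, run from mid long side out through both x edges. Origin: middle of the plate's underside, 3 mm under the pocket floor's middle; z up, y along the pocket.
- pocket_red: fixed grey plastic plate 136 x 142 x 18 mm, one of four (two by two) in the shallow black kit tray (rim 16 mm up). Pocket for the red carton: red floor, 66 mm (x) by 88 mm (y), 15 mm deep, rounded mouth; finger scoops 58 mm wide, as deep, run from mid long side out through both x edges. Origin: middle of the plate's underside, 3 mm under the pocket floor's middle; z up, y along the pocket.
- pocket_white: fixed grey plastic plate 136 x 142 x 18 mm, one of four (two by two) in the shallow black kit tray (rim 16 mm up). Pocket for the white carton: white floor, 61 mm (x) by 73 mm (y), 15 mm deep, rounded mouth; finger scoops 58 mm wide, as deep, run from mid long side out through both x edges. Origin: middle of the plate's underside, 3 mm under the pocket floor's middle; z up, y along the pocket.
- basket: small black ribbed basket for returns, loose, 0.25 kg, open at the top, 120 mm (x) by 150 mm (y) over the rim and 60 mm high; inside 90 mm (x) by 120 mm (y), floor 2 mm thick. Origin: middle of its underside; z up.
- spool: green line spool, 79 mm in diameter, 22 mm high, lying flat in the round pocket (89 mm wide) of the kit's fourth insert, where it belongs. Origin: middle of its underside.

How it is judged:
By the outcome, as a careful person would: the job done as asked, in the order asked, and still so for the second after the job is handed in, with the robot touching nothing.
It also fails if it takes over 106 s, if anything falls off the work surface, if the arm or the gripper's body presses on something with over 40 N, if the wrist force passes 120 N, or if a joint passes its speed limit or range.

### The arm

A 6-joint arm with a two-finger parallel gripper is mounted at the origin on the work surface; the furniture and walls round the work are solid. World frame = base frame: x ahead of the robot, y to its left, z up, the work surface at z = 0. Lengths are in m, angles in rad, forces in N, time in s.
With the tool pointing down it reaches from about 0.325 to 0.9 m from the base axis. Payload 6.1 kg.
Tool frame: the origin (TCP) lies between the finger pads; the fingertips stand 14 mm ahead of it and the grasp point (between the pads) lies 5 mm behind it (r.finger_overhang is the z of the fingertips in the tool frame, in m); z points along the fingers, y is the line along which they close (so a half turn about z gives the same grasp; the last joint's range is limited). The gripper opens to 87 mm and grips with 3 to 60 N. Pads are 19 mm wide; open, the fingers measure 117 mm over their backs; the gripper's body (75 mm by 190 mm) begins 51 mm behind the grasp point.
Start: joints at [-1.313, 0.22, 1.526, -0, 1.395, -0.126], TCP at [0.234, -0.58, 0.237] pointing down, gripper open.
Joint ranges: [-2.98, 2.98], [-0.91, 2.08], [0.09, 2.57], [-1.24, 4.39], [0.2, 2.65], [-2.68, 2.68]. Speed limits (rad/s): [2.57, 2.57, 3.01, 3.14, 3.14, 3.14].

### API

Orientations are given as a unit quaternion [x, y, z, w].
In Python, from plant import r, camera, camera_params gives the robot as it stands. The module is installed in compiled form; this text tells all that it offers.
- The arm moves only by the shell command python3 -m pendant 'ROWS' [FORCE]. ROWS is JSON, a list of rows, each a list of 7 numbers: the shift along the tool's x, y, z scaled (see below), then the turn, a rotation vector about the tool's x, y, z scaled (see below), then the opening, from -1 (shut) to 1 (fully open). A call has 1 to 12 rows; each row is the pose to reach, as a shift and turn from the pose commanded when the call began, along the tool's axes at that moment; what a row does not reach only later rows make up. The controller multiplies each number of a shift by 25 cm and each number of a turn by pi/4 rad. A row lasts 1/10 s, in which the tool goes at most 50 mm and 8.59 degrees, less where a joint would pass 70% of its speed; a pose out of reach is approached as far as the arm can. A call with a number of a shift or a turn outside -1 to 1 is refused whole. A call with a gripper value outside its range is refused whole. The fingers move at their own pace and stop on an object; FORCE is the grip in N (left out, the last holds). Time passes only in rows, so rows that repeat a pose let the fingers close. It gives the time, the measured TCP pose, the force, the opening and the grip force at its end, in the units of the state.
- r.sense(): the state, without advancing time (a new reading comes with each control period).
- camera(name): name is "side" or "top" or "wrist"; returns the picture (420x560x3 uint8, red, green, blue); there is no depth.
- camera_params(name): a dict with "fov_y" (degrees; the focal length in pixels is half the picture's height over the tangent of half this angle, whatever the lens; pixels are square), "cx", "cy" (the principal point, pixels), "distortion" ([k1, k2, p1, p2, k3] as OpenCV has them; the pictures are not rectified), "extrinsics" (4x4, takes a point from camera to world coordinates); the wrist camera has in their place "T_tool_cam" (4x4, takes a point from camera to tool coordinates, whose origin is the TCP and whose axes are the flange's). Camera axes: x right, y down, z forward; pixel columns grow to the right and rows downward; lengths in m; the calibration is good to about 2 mm. A picture is of the moment at which its call begins: read the wrist's pose just before it. camera_params takes no time and is no camera call.
- r.finish_job(): hands the job in; it is judged then, once.
The state is a dict: "clock": time; "qpos": joint angles; "joint_vel": joint speeds; "effort": joint torques, N m; "position": TCP position; "ee_rot": TCP orientation; "ft_force": force on the tool from outside, world axes, zero at the start; "torque": the same for the moment, N m; "gripper_width": finger opening in m; "grasp_force": force on a finger pad.
Only numpy, scipy, OpenCV 4.12 (cv2) and the standard library are available. Lean on these libraries where they do the work, as an engineer would, in place of code of your own. Each camera call takes 0.05 s, during which the arm holds its last target. There are 200 camera calls.

## Working session

There is one attempt and no reset: what is moved stays moved. The work goes in short steps, Python scripts to look and compute and a shell command to move; the robot and the scene stay as the last step left them, time stands still between calls to the robot, and variables do not carry over. Pictures are saved under pics/ and viewed, at most 14 in all, crops included, and the job is handed in when it is done.

```bash
mkdir -p pics; python3 - <<'E'
from plant import r,camera,camera_params
import cv2,numpy as np
for n in ["top","side"]:
    im=camera(n); cv2.imwrite(f"pics/{n}0.png",im[:,:,::-1])
for n in ["top","side","wrist"]:
    print(n,{k:(np.round(v,4).tolist() if not np.isscalar(v) else v) for k,v in camera_params(n).items()})
print(r.sense(), r.finger_overhang)
E
```

```text
top {'fov_y': 53.92581662914221, 'cx': 281.1507505418039, 'cy': 208.73456213668769, 'distortion': [0.0419, 0.0, 0.0, 0.0, 0.0], 'extrinsics': [[-0.0222, -0.9873, 0.1572, 0.3736], [-0.9997, 0.0238, 0.0081, -0.0359], [-0.0117, -0.157, -0.9875, 1.1537], [0.0, 0.0, 0.0, 1.0]]}
side {'fov_y': 45.768104264809786, 'cx': 285.272303385505, 'cy': 212.66489403170823, 'distortion': [-0.1642, 0.0, 0.0, 0.0, 0.0], 'extrinsics': [[0.9986, 0.0124, -0.0523, 0.6062], [0.0524, -0.4439, 0.8946, -1.0614], [-0.0121, -0.896, -0.4439, 0.5946], [0.0, 0.0, 0.0, 1.0]]}
wrist {'fov_y': 60.35560838549568, 'cx': 284.09989237707777, 'cy': 214.47221083136068, 'distortion': [0.0005, 0.0, 0.0, 0.0, 0.0], 'T_tool_cam': [[0.0007, -0.9573, -0.2892, 0.0799], [1.0, 0.0006, 0.0005, -0.0007], [-0.0003, -0.2892, 0.9573, -0.1482], [0.0, 0.0, 0.0, 1.0]]}
{'clock': 0.1, 'qpos': array([-1.31306942e+00,  2.21153354e-01,  1.52753379e+00,  1.93465854e-06,
        1.39472331e+00, -1.26099460e-01]), 'joint_vel': array([-3.34606861e-04, -1.56688040e-03, -4.62427592e-03, -7.02982693e-05,
        9.88148555e-04, -6.47928616e-04]), 'effort': array([ 2.75955215e-03, -4.95941377e+01, -3.88520801e+01,  7.03408616e-02,
        5.14874258e-02, -5.14118915e-05]), 'position': array([ 0.23389798, -0.57897946,  0.23552324]), 'ee_rot': array([ 9.81640744e-01,  1.90737056e-01, -5.88247206e-05, -9.06994291e-04]), 'ft_force': array([-0.48931953,  0.57111123,  0.17269835]), 'torque': array([0.00254184, 0.04861904, 0.02060822]), 'grasp_force': 0.0, 'gripper_width': 0.08668981693721385} 0.014
```

View pics/top0.png

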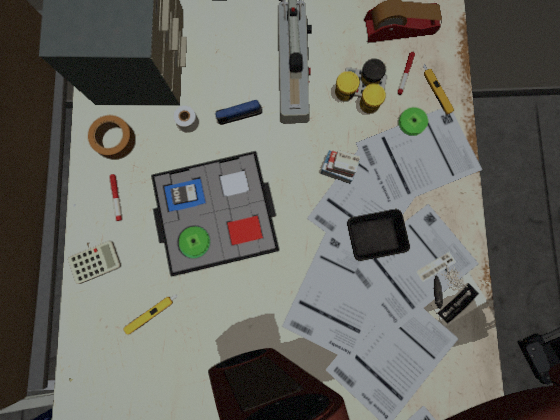

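View pics/side0.png

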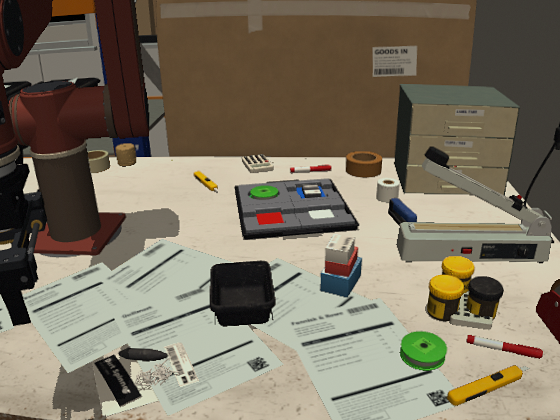

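Top view: tray centre about (214,212), with the blue pocket (184,194) holding the grey carton, the white pocket at (233,183), the red pocket at (244,230) and the spool at (194,241). The stack is at (342,167) and the basket at (378,235). The side view agrees.

```bash
cat > h.py <<'E'
import numpy as np,cv2
from scipy.spatial.transform import Rotation as R
from plant import r,camera,camera_params
def cam(n,s=None):
    p=camera_params(n); f=210/np.tan(np.radians(p["fov_y"])/2)
    K=np.array([[f,0,p["cx"]],[0,f,p["cy"]],[0,0,1]]); D=np.array(p["distortion"])
    if n!="wrist": return K,D,np.array(p["extrinsics"])
    s=s or r.sense(); T=np.eye(4); T[:3,:3]=R.from_quat(s["ee_rot"]).as_matrix(); T[:3,3]=s["position"]
    return K,D,T@np.array(p["T_tool_cam"])
def pts(c,uv,z):
    "pixels -> world xy on plane z"
    K,D,T=c; u=cv2.undistortPoints(np.float64(uv).reshape(-1,1,2),K,D)[:,0]
    d=np.c_[u,np.ones(len(u))]@T[:3,:3].T; t=(z-T[2,3])/d[:,2]
    return (T[:3,3]+d*t[:,None])[:,:2]
def rect(c,mask,z,amin=30):
    "min-area rectangles (centre, long, short, yaw of long axis) of the blobs of a mask on plane z"
    out=[]
    for k in cv2.findContours(mask.astype(np.uint8),cv2.RETR_EXTERNAL,cv2.CHAIN_APPROX_NONE)[0]:
        if cv2.contourArea(k)<amin: continue
        w=pts(c,k[:,0],z); (x,y),(a,b),an=cv2.minAreaRect((w*1000).astype(np.float32))
        if a<b: a,b,an=b,a,an+90
        m=k[:,0].mean(0).round().astype(int).tolist()
        out.append((m,round(x/1000,4),round(y/1000,4),round(a),round(b),round(float(np.radians((an+90)%180-90)),3)))
    return out
def go(x,y,z,ydir):
    "row numbers to a TCP pose, tool down, closing line along world angle ydir (mod pi, nearest)"
    s=r.sense(); M=R.from_quat(s["ee_rot"]); cur=M.as_matrix()[:,1]; a=np.arctan2(cur[1],cur[0])
    d=(ydir-a+np.pi/2)%np.pi-np.pi/2; a+=d
    Y=np.array([np.cos(a),np.sin(a),0]);Z=np.array([0,0,-1.]);X=np.cross(Y,Z)
    rv=(M.inv()*R.from_matrix(np.c_[X,Y,Z])).as_rotvec()
    sh=M.inv().apply(np.array([x,y,z])-s["position"])
    print("row",np.round(sh/.25,3).tolist(),np.round(rv/(np.pi/4),3).tolist(),"q6 now",round(s["qpos"][5],2),"dyaw",round(d,2))
E
python3 - <<'E'
from h import *
im=cv2.imread("pics/top0.png"); c=cam("top"); h=cv2.cvtColor(im,cv2.COLOR_BGR2HSV)
T=np.zeros(h.shape[:2],bool);T[145:280,145:285]=1
H,S,V=h[...,0],h[...,1],h[...,2]
print("red",rect(c,T&((H<8)|(H>172))&(S>120),.005))
print("blue",rect(c,T&(abs(H-108)<12)&(S>120),.005))
print("white",rect(c,T&(S<50)&(V>140)&(np.indices(V.shape)[1]>215)&(np.indices(V.shape)[1]<252)&(np.indices(V.shape)[0]>165)&(np.indices(V.shape)[0]<200),.005))
B=np.zeros_like(T);B[200:265,340:415]=1
print("basket",rect(c,B&(V<70),.06,500))
print("tray",rect(c,T&(V<150)&~((S>120)&(V>200)),.016,2000))
print("stack",pts(c,[[342,167]],.07))
S2=r.sense();go(.55,.13,.30,0)
E
```

```text
red [([244, 230], 0.4992, 0.0775, 88, 65, -1.365)]
blue [([169, 197], 0.5956, 0.2886, 74, 21, 0.193), ([196, 189], 0.6125, 0.2103, 74, 35, 0.298)]
white [([234, 183], 0.6334, 0.1055, 71, 61, -1.345)]
basket [([377, 236], 0.4693, -0.2813, 150, 146, -1.422)]
tray [([214, 213], 0.5502, 0.1602, 334, 297, -1.362)]
stack [[ 0.65595948 -0.19345305]]
row [2.234, -2.157, -0.254] [-0.002, -0.002, -1.511] q6 now -0.13 dyaw 1.19
```

```bash
python3 -m pendant '[[1,-0.96,-0.25,0,0,-0.9,1],[1,-0.96,-0.25,0,0,-0.9,1],[1,-0.96,-0.25,0,0,-0.9,1],[1,-0.96,-0.25,0,0,-0.9,1],[1,-0.96,-0.25,0,0,-0.9,1],[1,-0.96,-0.25,0,0,-0.9,1],[1,-0.96,-0.25,0,0,-0.9,1],[1,-0.96,-0.25,0,0,-0.9,1],[1,-0.96,-0.25,0,0,-0.9,1]]'; python3 -c "
from h import *
go(.55,.14,.34,.206)"
```

```text
clock: 1.0
position: [0.3764, -0.2625, 0.2992]
ee_rot: [0.854, 0.52, -0.0, 0.0]
ft_force: [0.5, -1.4, -0.1]
gripper_width: 0.0868
grasp_force: 0.0
row [1.749, -0.122, -0.164] [0.001, 0.001, -0.87] q6 now -0.3 dyaw 0.68
```

```bash
python3 -m pendant '[[1,-0.07,-0.1,0,0,-0.5,1],[1,-0.07,-0.1,0,0,-0.5,1],[1,-0.07,-0.1,0,0,-0.5,1],[1,-0.07,-0.1,0,0,-0.5,1],[1,-0.07,-0.1,0,0,-0.5,1]]'; python3 -c "
from h import *
go(.57,.18,.32,.206)"
```

```text
clock: 1.5
position: [0.4756, -0.0353, 0.3234]
ee_rot: [0.738, 0.675, -0.0, -0.0]
ft_force: [0.7, -0.5, 0.3]
gripper_width: 0.0871
grasp_force: 0.0
row [0.892, 0.299, 0.013] [-0.001, 0.001, -0.377] q6 now -0.15 dyaw 0.3
```

```bash
python3 -m pendant '[[0.89,0.3,0,0,0,-0.38,1],[0.89,0.3,0,0,0,-0.38,1],[0.89,0.3,0,0,0,-0.38,1],[0.89,0.3,0,0,0,-0.38,1],[0.89,0.3,0,0,0,-0.38,1],[0.89,0.3,0,0,0,-0.38,1],[0.89,0.3,0,0,0,-0.38,1]]'; python3 -c "
from h import *
s=r.sense();im=camera('wrist');cv2.imwrite('pics/w1.png',im[:,:,::-1])
import pickle;pickle.dump(cam('wrist',s),open('w1.pkl','wb'))"
```

```text
clock: 2.2
position: [0.5697, 0.1786, 0.3222]
ee_rot: [0.629, 0.778, -0.001, -0.001]
ft_force: [0.9, -0.3, 0.3]
gripper_width: 0.087
grasp_force: 0.0
```

View pics/w1.png

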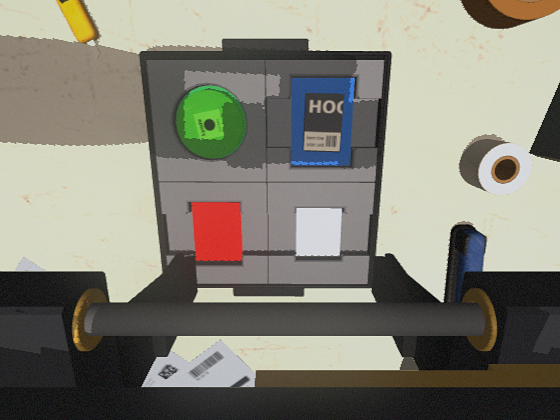

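Wrist view: the grey carton spans about (304–343, 93–152) inside the blue pocket (291–352, 77–167). The red pocket is at (217,232), the white at (319,232), and the spool is seated at (210,121).

```bash
python3 - <<'E'
from h import *
import pickle
im=cv2.imread("pics/w1.png"); c=pickle.load(open("w1.pkl","rb")); h=cv2.cvtColor(im,cv2.COLOR_BGR2HSV)
H,S,V=[h[...,i].astype(int) for i in range(3)]
def box(u0,u1,v0,v1):
    m=np.zeros(V.shape,bool);m[v0:v1,u0:u1]=1;return m
print("red",rect(c,box(185,255,195,270)&((H<8)|(H>172))&(S>120),.005,500))
print("white",rect(c,box(285,350,200,265)&(S<60)&(V>150),.005,500))
b=box(280,370,70,175)&(abs(H-108)<12)&(S>120)
print("blue",rect(c,b,.005,500))
g=box(298,349,87,158)&~b; g=cv2.morphologyEx(g.astype(np.uint8),cv2.MORPH_OPEN,np.ones((5,5)))
print("grey",rect(c,g,.021,500))
E
```

```text
red [([217, 231], 0.4976, 0.0757, 84, 66, -1.36)]
white [([318, 231], 0.6324, 0.1043, 68, 63, -1.359)]
blue [([322, 120], 0.6025, 0.2464, 104, 76, -1.363)]
grey [([323, 122], 0.6021, 0.2468, 68, 46, -1.385)]
```

```bash
python3 -c "
from h import *
go(.602,.2468,.080,.19)"
```

```text
row [0.243, 0.186, 0.97] [-0.003, 0.001, 0.025] q6 now -0.04 dyaw -0.02
```

```bash
python3 -m pendant '[[0.243,0.186,0.97,0,0,0.025,0.5],[0.243,0.186,0.97,0,0,0.025,0.5],[0.243,0.186,0.97,0,0,0.025,0.5],[0.243,0.186,0.97,0,0,0.025,0.5],[0.243,0.186,0.97,0,0,0.025,0.5],[0.243,0.186,0.97,0,0,0.025,0.5],[0.243,0.186,0.97,0,0,0.025,0.5]]' 10; python3 -c "
from h import *
go(.602,.2468,.024,.19)"
```

```text
clock: 2.95
position: [0.6012, 0.2469, 0.0801]
ee_rot: [0.637, 0.771, -0.002, -0.001]
ft_force: [0.3, -0.0, -0.1]
gripper_width: 0.0654
grasp_force: 0.0
row [-0.001, 0.004, 0.224] [-0.005, 0.001, -0.0] q6 now 0.08 dyaw 0.0
```

```bash
python3 -m pendant '[[0,0.004,0.1,0,0,0,0.5],[0,0.004,0.18,0,0,0,0.5],[0,0.004,0.224,0,0,0,0.5],[0,0.004,0.224,0,0,0,0.5],[0,0.004,0.224,0,0,0,0],[0,0.004,0.224,0,0,0,-0.3],[0,0.004,0.224,0,0,0,-0.3],[0,0.004,0.224,0,0,0,-0.3],[0,0.004,0.224,0,0,0,-0.3]]' 10
```

```text
clock: 3.85
position: [0.6038, 0.2494, 0.0266]
ee_rot: [0.636, 0.771, 0.001, 0.0]
ft_force: [-1.6, -1.1, 5.9]
gripper_width: 0.0447
grasp_force: 10.0
```

```bash
python3 -m pendant '[[0,0,-0.1,0,0,0,-0.3],[0,0,-0.3,0,0,0,-0.3],[0,0,-0.5,0,0,0,-0.3],[0,0,-0.7,0,0,0,-0.3],[0,0,-0.9,0,0,0,-0.3],[0,0,-0.98,0,0,0,-0.3]]'; python3 -c "
from h import *
go(.48,-.24,.27,.19)"
```

```text
clock: 4.45
position: [0.6051, 0.25, 0.2775]
ee_rot: [0.636, 0.772, 0.004, 0.003]
ft_force: [1.2, 0.4, 1.0]
gripper_width: 0.0452
grasp_force: 10.0
row [-1.829, -0.865, 0.02] [0.012, -0.001, 0.002] q6 now 0.08 dyaw -0.0
```

```bash
python3 -m pendant '[[-0.9,-0.43,0,0,0,0,-0.3],[-0.9,-0.43,0,0,0,0,-0.3],[-0.9,-0.43,0,0,0,0,-0.3],[-0.9,-0.43,0,0,0,0,-0.3],[-0.9,-0.43,0,0,0,0,-0.3],[-0.9,-0.43,0,0,0,0,-0.3]]'; python3 -m pendant '[[-0.7,-0.43,0,0,0,0,-0.3],[-0.7,-0.43,0,0,0,0,-0.3],[-0.7,-0.43,0,0,0,0,-0.3],[-0.7,-0.43,0,0,0,0,-0.3],[-0.7,-0.43,0,0,0,0,-0.3],[-0.7,-0.43,0,0,0,0,-0.3]]'; python3 -c "
from h import *
s=r.sense();im=camera('wrist');cv2.imwrite('pics/w2.png',im[:,:,::-1])
import pickle;pickle.dump(cam('wrist',s),open('w2.pkl','wb'))"
```

```text
clock: 5.05
position: [0.5391, 0.0028, 0.2704]
ee_rot: [0.639, 0.77, -0.001, 0.001]
ft_force: [0.3, 1.6, -0.5]
gripper_width: 0.0452
grasp_force: 10.0
clock: 5.65
position: [0.4679, -0.1851, 0.2703]
ee_rot: [0.637, 0.771, 0.0, -0.0]
ft_force: [0.5, 1.0, -0.8]
gripper_width: 0.0451
grasp_force: 10.0
```

View pics/w2.png

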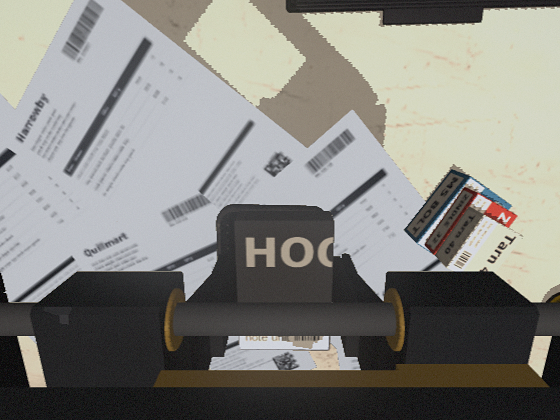

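Wrist view: the grey carton is held (240–333, 210–350) with the basket behind it, its rim edge running about (219,208)–(333,212). The stack is at about (470,225).

```bash
python3 - <<'E'
from h import *
import pickle
c=pickle.load(open("w2.pkl","rb"))
print(pts(c,[[219,208],[333,212]],.06))
im=cv2.imread("pics/top0.png"); t=cam("top")
cv2.imwrite("pics/b.png",np.hstack([cv2.resize(im[200:265,340:420],None,fx=5,fy=5,interpolation=2),cv2.resize(im[140:205,310:390],None,fx=5,fy=5,interpolation=2)]))
print(pts(t,[[348,218],[402,208],[410,246],[357,259]],.06))
E
```

```text
[[ 0.40635482 -0.21826797]
 [ 0.52283518 -0.20037111]]
[[ 0.51841655 -0.20456541]
 [ 0.5419292  -0.34901623]
 [ 0.44056947 -0.36281986]
 [ 0.40954158 -0.22278897]]
```

View pics/b.png

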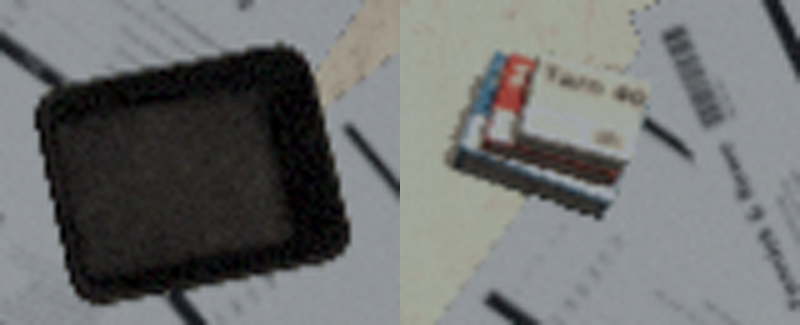

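```bash
python3 -c "
from h import *
go(.477,-.284,.14,-1.419)"
```

```text
row [-0.4, -0.042, 0.521] [0.001, -0.001, -1.951] q6 now -0.72 dyaw 1.53
```

```bash
python3 -m pendant '[[-0.4,-0.04,0,0,0,1,-0.3],[-0.4,-0.04,0,0,0,1,-0.3],[-0.4,-0.04,0,0,0,1,-0.3],[-0.4,-0.04,0,0,0,1,-0.3],[-0.4,-0.04,0.2,0,0,1,-0.3],[-0.4,-0.04,0.4,0,0,1,-0.3]]';python3 -m pendant '[[0,0,0,0,0,1,-0.3],[0,0,0,0,0,1,-0.3],[0,0,0,0,0,1,-0.3],[0,0,0,0,0,1,-0.3],[0,0,0,0,0,1,-0.3],[0,0,0,0,0,1,-0.3],[0,0,0,0,0,1,-0.3]]'; python3 -c "
from h import *
go(.477,-.284,.032,-1.419)"
```

```text
clock: 6.3
position: [0.4801, -0.2834, 0.1711]
ee_rot: [0.884, 0.468, 0.001, 0.002]
ft_force: [0.6, -0.2, -0.8]
gripper_width: 0.0452
grasp_force: 10.0
clock: 7.0
position: [0.4786, -0.2823, 0.1702]
ee_rot: [0.995, 0.097, 0.0, -0.0]
ft_force: [0.2, -0.3, -1.7]
gripper_width: 0.0448
grasp_force: 10.0
row [-0.008, 0.006, 0.553] [-0.001, -0.0, 0.054] q6 now 0.7 dyaw -0.04
```

```bash
python3 -m pendant '[[-0.008,0.006,0.2,0,0,0.054,-0.3],[-0.008,0.006,0.4,0,0,0.054,-0.3],[-0.008,0.006,0.5,0,0,0.054,-0.3],[-0.008,0.006,0.55,0,0,0.054,-0.3],[-0.008,0.006,0.55,0,0,0.054,-0.3]]';python3 -m pendant '[[0,0,0,0,0,0,0.3],[0,0,0,0,0,0,0.4],[0,0,0,0,0,0,0.4],[0,0,-0.1,0,0,0,0.4],[0,0,-0.3,0,0,0,0.4],[0,0,-0.5,0,0,0,0.4],[0,0,-0.7,0,0,0,0.6],[0,0,-0.9,0,0,0,0.6],[0,0,-1,0,0,0,0.8]]'; python3 -c "
from h import *
im=camera('top');cv2.imwrite('pics/top1.png',cv2.resize(im[130:280,290:430,::-1],None,fx=4,fy=4,interpolation=2))
s=r.sense();im=camera('wrist');cv2.imwrite('pics/w3.png',im[:,:,::-1])
import pickle;pickle.dump(cam('wrist',s),open('w3.pkl','wb'))"
```

```text
clock: 7.5
position: [0.4751, -0.2846, 0.0312]
ee_rot: [0.997, 0.075, -0.001, -0.001]
ft_force: [0.4, -0.3, -0.3]
gripper_width: 0.0451
grasp_force: 10.0
clock: 8.4
position: [0.4771, -0.2876, 0.2902]
ee_rot: [0.997, 0.074, 0.004, 0.003]
ft_force: [0.4, -0.9, -0.7]
gripper_width: 0.0722
grasp_force: 0.0
```

View pics/w3.png

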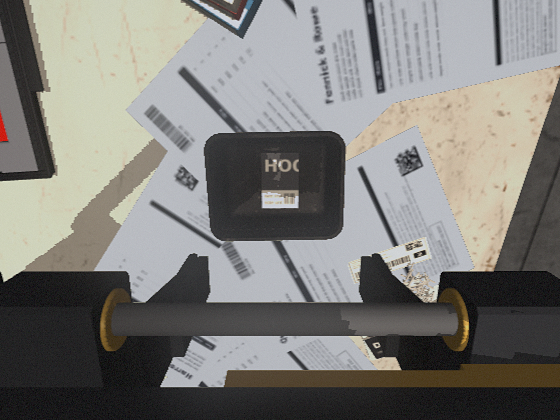

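The grey carton lies flat in the basket at (280,180). Next, hover over the stack.

```bash
python3 -c "
from h import *
go(.655,-.19,.34,-.36)"
```

```text
row [0.761, -0.281, -0.196] [0.016, -0.003, -1.352] q6 now 0.74 dyaw 1.06
```

```bash
python3 -m pendant '[[0.76,-0.28,-0.2,0,0,-1,0.8],[0.76,-0.28,-0.2,0,0,-1,0.8],[0.76,-0.28,-0.2,0,0,-1,0.8],[0.76,-0.28,-0.2,0,0,-1,0.8],[0.76,-0.28,-0.2,0,0,-1,0.8],[0.76,-0.28,-0.2,0,0,-1,0.8]]';python3 -m pendant '[[0,0,0,0,0,-0.35,0.8],[0,0,0,0,0,-0.35,0.8],[0,0,0,0,0,-0.35,0.8],[0,0,0,0,0,-0.35,0.8]]'; python3 -c "
from h import *
s=r.sense();im=camera('wrist');cv2.imwrite('pics/w4.png',im[:,:,::-1])
import pickle;pickle.dump(cam('wrist',s),open('w4.pkl','wb'))"
```

```text
clock: 9.1
position: [0.6546, -0.1871, 0.3319]
ee_rot: [0.891, 0.454, -0.0, -0.0]
ft_force: [-0.1, -0.1, -0.4]
gripper_width: 0.0783
grasp_force: 0.0
clock: 9.5
position: [0.6528, -0.1889, 0.3323]
ee_rot: [0.824, 0.567, -0.0, -0.0]
ft_force: [-0.1, 0.4, 0.9]
gripper_width: 0.0784
grasp_force: 0.0
```

View pics/w4.png

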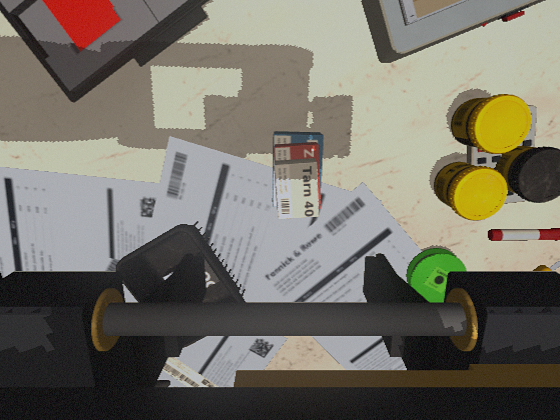

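Wrist view: stack seen at (296,175); the white top spans about (278–318, 162–219). I need a finer look for its corners.

```bash
python3 -c "
import cv2
im=cv2.imread('pics/w4.png');cv2.imwrite('pics/w4c.png',cv2.resize(im[125:229,258:340],None,fx=5.5,fy=5.5,interpolation=0))"
```

```text
(no output)
```

View pics/w4c.png

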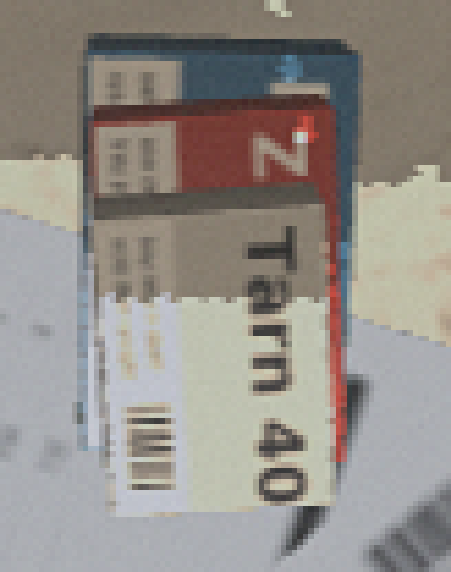

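```bash
python3 -c "
from h import *
import pickle
c=pickle.load(open('w4.pkl','rb'))
f=lambda l:np.array(l)/5.5+[258,125]-.5
w=pts(c,f([[96,218],[323,203],[338,507],[112,517]]),.103)
print(w,w.mean(0)); 
for i in range(4): d=w[(i+1)%4]-w[i];print(np.hypot(*d),np.arctan2(d[1],d[0]))
rr=pts(c,f([[90,120],[330,108],[345,460]]),.073);print('red',rr)
b=pts(c,f([[90,52],[358,52]]),.045);print('blue',b)
for p in(rr[1]-rr[0],rr[2]-rr[1],b[1]-b[0]): print(np.hypot(*p),np.arctan2(p[1],p[0]))
"
```

```text
[[ 0.65126035 -0.16547408]
 [ 0.69261739 -0.17818529]
 [ 0.67531051 -0.23632024]
 [ 0.63255402 -0.22224808]] [ 0.66293557 -0.20055692]
0.04326638814494817 -0.29818883821085373
0.0606564164228028 -1.860143384755074
0.04501269765973067 2.8236358864415645
0.05977636605045448 1.2525110492463083
red [[ 0.65497216 -0.15059809]
 [ 0.70123269 -0.16566947]
 [ 0.67969449 -0.23669486]]
blue [[ 0.65841384 -0.13970311]
 [ 0.71214544 -0.16019245]]
0.04865370492763741 -0.31494930960799555
0.07421927262590514 -1.8652288367066088
0.05750563759008654 -0.36430651103617995
```

```bash
python3 -c "
from h import *
go(.663,-.2006,.132,-.305)"
```

```text
row [-0.029, 0.055, 0.802] [-0.001, -0.0, -0.076] q6 now -0.03 dyaw 0.06
```

```bash
python3 -m pendant '[[-0.03,0.055,0.2,0,0,-0.076,0.6],[-0.03,0.055,0.4,0,0,-0.076,0.6],[-0.03,0.055,0.6,0,0,-0.076,0.6],[-0.03,0.055,0.75,0,0,-0.076,0.6],[-0.03,0.055,0.8,0,0,-0.076,0.6],[-0.03,0.055,0.8,0,0,-0.076,0.6]]' 12; python3 -c "
from h import *
go(.663,-.2006,.092,-.305)"
```

```text
clock: 10.15
position: [0.6618, -0.2003, 0.1304]
ee_rot: [0.806, 0.592, -0.001, -0.002]
ft_force: [0.7, -0.7, -0.2]
gripper_width: 0.0698
grasp_force: 0.0
row [0.0, 0.006, 0.154] [-0.006, -0.001, 0.002] q6 now -0.1 dyaw -0.0
```

```bash
python3 -m pendant '[[0,0.005,0.08,0,0,0,0.6],[0,0.005,0.14,0,0,0,0.6],[0,0.005,0.155,0,0,0,0.6],[0,0.005,0.155,0,0,0,0.3],[0,0.005,0.155,0,0,0,0.1],[0,0.005,0.155,0,0,0,-0.2],[0,0.005,0.155,0,0,0,-0.2],[0,0.005,0.155,0,0,0,-0.2]]' 12; python3 -m pendant '[[0,0,-0.05,0,0,0,-0.2],[0,0,-0.2,0,0,0,-0.2],[0,0,-0.4,0,0,0,-0.2],[0,0,-0.5,0,0,0,-0.2],[0,0,-0.5,0,0,0,-0.2]]'; python3 -c "
from h import *
go(.633,.105,.2,.21)
cv2.imwrite('pics/s1.png',cv2.resize(camera('side')[150:320,220:420,::-1],None,fx=3,fy=3))"
```

```text
clock: 10.95
position: [0.6649, -0.2014, 0.0951]
ee_rot: [0.805, 0.593, 0.0, 0.001]
ft_force: [-0.4, 0.0, 2.4]
gripper_width: 0.0453
grasp_force: 12.0
clock: 11.45
position: [0.6674, -0.2024, 0.2269]
ee_rot: [0.805, 0.593, 0.003, 0.005]
ft_force: [0.0, -0.2, -0.3]
gripper_width: 0.0454
grasp_force: 12.0
row [1.133, -0.498, 0.101] [0.014, 0.005, -0.652] q6 now -0.11 dyaw 0.51
```

View pics/s1.png

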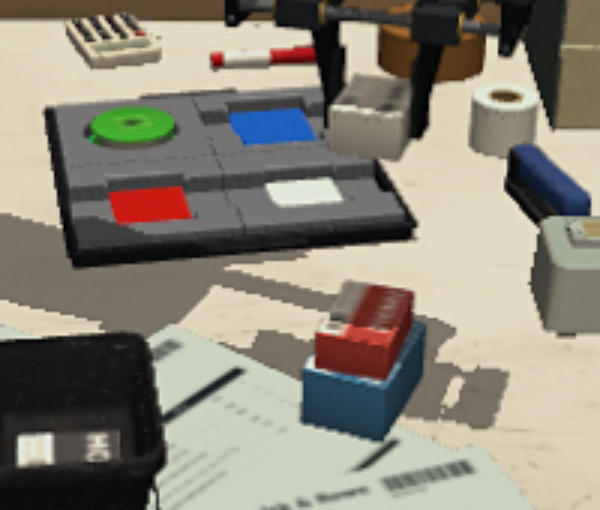

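The white carton is held level and the red and blue cartons are undisturbed.

```bash
python3 -m pendant '[[0.98,-0.43,0.05,0,0,-0.65,-0.2],[0.98,-0.43,0.05,0,0,-0.65,-0.2],[0.98,-0.43,0.05,0,0,-0.65,-0.2],[0.98,-0.43,0.05,0,0,-0.65,-0.2],[0.98,-0.43,0.05,0,0,-0.65,-0.2],[0.98,-0.43,0.05,0,0,-0.65,-0.2],[0.98,-0.43,0.05,0,0,-0.65,-0.2]]';python3 -c "
from h import *
go(.633,.105,.08,.21)"
```

```text
clock: 12.2
position: [0.6331, 0.0676, 0.2047]
ee_rot: [0.628, 0.778, -0.001, -0.001]
ft_force: [-0.6, -0.2, -0.1]
gripper_width: 0.0453
grasp_force: 12.0
row [0.146, 0.033, 0.499] [-0.004, -0.001, 0.003] q6 now -0.23 dyaw -0.0
```

```bash
python3 -m pendant '[[0.146,0.033,0.1,0,0,0,-0.2],[0.146,0.033,0.3,0,0,0,-0.2],[0.146,0.033,0.45,0,0,0,-0.2],[0.146,0.033,0.5,0,0,0,-0.2],[0.146,0.033,0.5,0,0,0,-0.2]]'; python3 -m pendant '[[0,0,0.05,0,0,0,-0.2],[0,0,0.1,0,0,0,-0.2],[0,0,0.15,0,0,0,-0.2],[0,0,0.17,0,0,0,-0.2],[0,0,0.17,0,0,0,-0.2]]';python3 -c "
from h import *
go(.633,.105,.029,.21)"
```

```text
clock: 12.7
position: [0.6332, 0.1007, 0.0786]
ee_rot: [0.63, 0.776, -0.002, -0.002]
ft_force: [0.3, 0.2, 0.1]
gripper_width: 0.0455
grasp_force: 12.0
clock: 13.2
position: [0.6344, 0.1021, 0.038]
ee_rot: [0.63, 0.777, -0.001, -0.001]
ft_force: [0.2, 0.0, -1.0]
gripper_width: 0.0453
grasp_force: 12.0
row [0.013, -0.003, 0.036] [-0.002, -0.0, -0.002] q6 now -0.17 dyaw 0.0
```

```bash
python3 -m pendant '[[0.013,-0.003,0.012,0,0,0,-0.2],[0.013,-0.003,0.024,0,0,0,-0.2],[0.013,-0.003,0.024,0,0,0,-0.2]]';python3 -m pendant '[[0,0,0.008,0,0,0,-0.2],[0,0,0.012,0,0,0,-0.2],[0,0,0.012,0,0,0,-0.2]]'
```

```text
clock: 13.5
position: [0.6337, 0.1054, 0.033]
ee_rot: [0.629, 0.777, -0.0, -0.0]
ft_force: [0.6, -0.8, -1.4]
gripper_width: 0.0452
grasp_force: 12.0
clock: 13.8
position: [0.6337, 0.1051, 0.03]
ee_rot: [0.63, 0.777, -0.0, -0.0]
ft_force: [0.4, 0.2, -0.7]
gripper_width: 0.0451
grasp_force: 12.0
```

```bash
python3 -m pendant '[[0,0,0.008,0,0,0,-0.2],[0,0,0.008,0,0,0,-0.2]]';python3 -m pendant '[[0,0,0.008,0,0,0,-0.2],[0,0,0.008,0,0,0,-0.2]]'
```

```text
clock: 14.0
position: [0.6341, 0.1051, 0.0283]
ee_rot: [0.63, 0.777, 0.0, 0.0]
ft_force: [-1.0, 0.4, -0.5]
gripper_width: 0.0452
grasp_force: 12.0
clock: 14.2
position: [0.6342, 0.1051, 0.0281]
ee_rot: [0.63, 0.777, -0.0, 0.0]
ft_force: [-5.4, -0.8, 11.9]
gripper_width: 0.0454
grasp_force: 12.0
```

```bash
python3 -m pendant '[[0,0,-0.006,0,0,0,0.1],[0,0,-0.006,0,0,0,0.3],[0,0,-0.006,0,0,0,0.4],[0,0,-0.05,0,0,0,0.4],[0,0,-0.2,0,0,0,0.4],[0,0,-0.4,0,0,0,0.4],[0,0,-0.6,0,0,0,0.4],[0,0,-0.75,0,0,0,0.6],[0,0,-0.75,0,0,0,0.6]]';python3 -c "
from h import *
go(.667,-.1936,.21,-.31)"
```

```text
clock: 15.1
position: [0.6378, 0.1054, 0.2228]
ee_rot: [0.63, 0.777, 0.005, 0.005]
ft_force: [1.0, -0.2, 0.3]
gripper_width: 0.0678
grasp_force: 0.0
row [-1.194, -0.134, 0.052] [0.018, -0.002, 0.66] q6 now -0.17 dyaw -0.52
```

```bash
python3 -m pendant '[[-1,-0.11,0,0,0,0.66,0.6],[-1,-0.11,0,0,0,0.66,0.6],[-1,-0.11,0,0,0,0.66,0.6],[-1,-0.11,0,0,0,0.66,0.6],[-1,-0.11,0,0,0,0.66,0.6],[-1,-0.11,0,0,0,0.66,0.6],[-1,-0.11,0,0,0,0.66,0.6]]';python3 -c "
from h import *
s=r.sense();im=camera('wrist');cv2.imwrite('pics/w5.png',im[:,:,::-1])
import pickle;c=cam('wrist',s);pickle.dump(c,open('w5.pkl','wb'))
h=cv2.cvtColor(im,cv2.COLOR_RGB2HSV).astype(int);H,S,V=h[...,0],h[...,1],h[...,2]
m=((H<8)|(H>172))&(S>110);m=cv2.morphologyEx(m.astype(np.uint8),cv2.MORPH_CLOSE,np.ones((7,7)))
print(rect(c,m,.073,300))
go(.667,-.1936,.103,-.31)"
```

```text
clock: 15.8
position: [0.6582, -0.1465, 0.2129]
ee_rot: [0.809, 0.588, -0.0, -0.001]
ft_force: [-0.6, -0.6, 0.1]
gripper_width: 0.0697
grasp_force: 0.0
[([307, 249], 0.6679, -0.1904, 82, 50, 1.261), ([39, 24], 0.5338, 0.0407, 56, 45, 0.208)]
row [-0.175, 0.093, 0.44] [-0.002, -0.001, -0.001] q6 now -0.02 dyaw 0.0
```

View pics/w5.png

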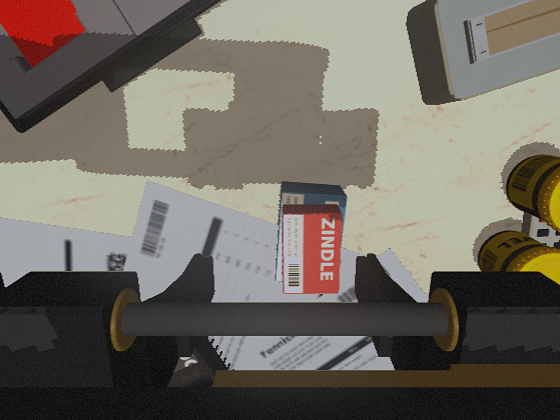

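The red carton top spans about (283–341, 214–293), consistent with the estimate of (.667, -.194).

```bash
python3 -m pendant '[[-0.175,0.093,0.2,0,0,0,0.6],[-0.175,0.093,0.35,0,0,0,0.6],[-0.175,0.093,0.44,0,0,0,0.6],[-0.175,0.093,0.44,0,0,0,0.6],[-0.175,0.093,0.44,0,0,0,0.6]]' 12; python3 -c "
from h import *
go(.667,-.194,.063,-.31)"
```

```text
clock: 16.35
position: [0.6676, -0.192, 0.1038]
ee_rot: [0.807, 0.59, -0.0, -0.001]
ft_force: [0.8, 1.0, 0.6]
gripper_width: 0.0698
grasp_force: 0.0
row [-0.008, 0.0, 0.163] [-0.001, -0.001, 0.003] q6 now -0.09 dyaw -0.0
```

```bash
python3 -m pendant '[[-0.008,0,0.08,0,0,0,0.6],[-0.008,0,0.14,0,0,0,0.6],[-0.008,0,0.16,0,0,0,0.6],[-0.008,0,0.16,0,0,0,0.4],[-0.008,0,0.16,0,0,0,0.2],[-0.008,0,0.16,0,0,0,-0.1],[-0.008,0,0.16,0,0,0,-0.1],[-0.008,0,0.16,0,0,0,-0.1]]' 12; python3 -m pendant '[[0,0,-0.05,0,0,0,-0.1],[0,0,-0.2,0,0,0,-0.1],[0,0,-0.4,0,0,0,-0.1],[0,0,-0.58,0,0,0,-0.1],[0,0,-0.58,0,0,0,-0.1]]'; python3 -c "
from h import *
go(.498,.0777,.2,.21)"
```

```text
clock: 17.15
position: [0.6676, -0.196, 0.0648]
ee_rot: [0.808, 0.59, 0.0, 0.001]
ft_force: [-0.7, 0.2, 3.5]
gripper_width: 0.0504
grasp_force: 12.0
clock: 17.65
position: [0.671, -0.1975, 0.2194]
ee_rot: [0.808, 0.59, 0.004, 0.007]
ft_force: [1.7, -0.4, 0.1]
gripper_width: 0.0502
grasp_force: 12.0
row [0.838, -0.996, 0.061] [0.019, 0.007, -0.662] q6 now -0.09 dyaw 0.52
```

```bash
python3 -m pendant '[[0.83,-0.99,0.05,0,0,-0.66,-0.1],[0.83,-0.99,0.05,0,0,-0.66,-0.1],[0.83,-0.99,0.05,0,0,-0.66,-0.1],[0.83,-0.99,0.05,0,0,-0.66,-0.1],[0.83,-0.99,0.05,0,0,-0.66,-0.1],[0.83,-0.99,0.05,0,0,-0.66,-0.1],[0.83,-0.99,0.05,0,0,-0.66,-0.1],[0.83,-0.99,0.05,0,0,-0.66,-0.1]]';python3 -c "
from h import *
go(.498,.076,.06,.21)"
```

```text
clock: 18.45
position: [0.4924, 0.0798, 0.1961]
ee_rot: [0.628, 0.778, 0.0, -0.001]
ft_force: [0.6, -0.0, -0.8]
gripper_width: 0.0502
grasp_force: 12.0
row [-0.02, 0.019, 0.544] [-0.001, -0.001, 0.003] q6 now -0.21 dyaw -0.0
```

```bash
python3 -m pendant '[[-0.02,0.019,0.15,0,0,0,-0.1],[-0.02,0.019,0.35,0,0,0,-0.1],[-0.02,0.019,0.5,0,0,0,-0.1],[-0.02,0.019,0.54,0,0,0,-0.1],[-0.02,0.019,0.54,0,0,0,-0.1],[-0.02,0.019,0.54,0,0,0,-0.1]]';python3 -c "
from h import *
go(.498,.076,.029,.21)"
```

```text
clock: 19.05
position: [0.5018, 0.073, 0.063]
ee_rot: [0.63, 0.777, 0.001, 0.001]
ft_force: [1.0, -0.1, -0.2]
gripper_width: 0.0504
grasp_force: 12.0
row [0.015, -0.013, 0.136] [0.003, 0.001, -0.002] q6 now -0.22 dyaw 0.0
```

```bash
python3 -m pendant '[[0.01,-0.01,0.06,0,0,0,-0.1],[0.01,-0.01,0.1,0,0,0,-0.1],[0.01,-0.01,0.13,0,0,0,-0.1],[0.01,-0.01,0.13,0,0,0,-0.1]]';python3 -m pendant '[[0,0,0.008,0,0,0,-0.1],[0,0,0.008,0,0,0,-0.1]]'
```

```text
clock: 19.45
position: [0.497, 0.0752, 0.0284]
ee_rot: [0.63, 0.777, -0.0, -0.0]
ft_force: [0.2, 1.1, -0.2]
gripper_width: 0.0499
grasp_force: 12.0
clock: 19.65
position: [0.4975, 0.0753, 0.0269]
ee_rot: [0.63, 0.777, 0.0, 0.0]
ft_force: [0.1, -0.4, -0.8]
gripper_width: 0.0503
grasp_force: 12.0
```

```bash
python3 -m pendant '[[0,0,0.006,0,0,0,-0.1],[0,0,0.006,0,0,0,-0.1]]';python3 -m pendant '[[0,0,0.004,0,0,0,-0.1],[0,0,0.004,0,0,0,-0.1]]'
```

```text
clock: 19.85
position: [0.4977, 0.0753, 0.0262]
ee_rot: [0.63, 0.777, 0.0, 0.0]
ft_force: [-2.1, -0.1, 6.0]
gripper_width: 0.0505
grasp_force: 12.0
clock: 20.05
position: [0.4977, 0.0753, 0.026]
ee_rot: [0.63, 0.777, 0.0, 0.0]
ft_force: [-6.0, 0.3, 15.3]
gripper_width: 0.0506
grasp_force: 12.0
```

```bash
python3 -m pendant '[[0,0,-0.008,0,0,0,0.2],[0,0,-0.008,0,0,0,0.4],[0,0,-0.008,0,0,0,0.5],[0,0,-0.05,0,0,0,0.5],[0,0,-0.2,0,0,0,0.5],[0,0,-0.4,0,0,0,0.5],[0,0,-0.6,0,0,0,0.5],[0,0,-0.75,0,0,0,0.9],[0,0,-0.75,0,0,0,0.9]]';python3 -c "
from h import *
go(.66,-.15,.22,-.36)"
```

```text
clock: 20.95
position: [0.501, 0.0754, 0.2193]
ee_rot: [0.63, 0.777, 0.004, 0.005]
ft_force: [0.9, 0.0, 0.1]
gripper_width: 0.0743
grasp_force: 0.0
row [-1.014, 0.435, 0.005] [0.016, -0.001, 0.724] q6 now -0.22 dyaw -0.57
```

```bash
python3 -m pendant '[[-1,0.43,0,0,0,0.72,0.9],[-1,0.43,0,0,0,0.72,0.9],[-1,0.43,0,0,0,0.72,0.9],[-1,0.43,0,0,0,0.72,0.9],[-1,0.43,0,0,0,0.72,0.9],[-1,0.43,0,0,0,0.72,0.9],[-1,0.43,0,0,0,0.72,0.9]]';python3 -c "
from h import *
s=r.sense();im=camera('wrist');cv2.imwrite('pics/w6.png',cv2.resize(im[160:300,220:400,::-1],None,fx=4,fy=4,interpolation=0))
import pickle;c=cam('wrist',s);pickle.dump(c,open('w6.pkl','wb'))
t=camera('top');cv2.imwrite('pics/top2.png',cv2.resize(t[140:285,140:290,::-1],None,fx=4,fy=4))
go(.669,-.192,.075,-.364)"
```

```text
clock: 21.65
position: [0.6545, -0.1502, 0.2101]
ee_rot: [0.822, 0.569, -0.001, -0.0]
ft_force: [-0.9, 0.7, -0.6]
gripper_width: 0.0828
grasp_force: 0.0
row [-0.147, 0.123, 0.541] [-0.003, -0.0, 0.008] q6 now 0.02 dyaw -0.01
```

View pics/w6.png

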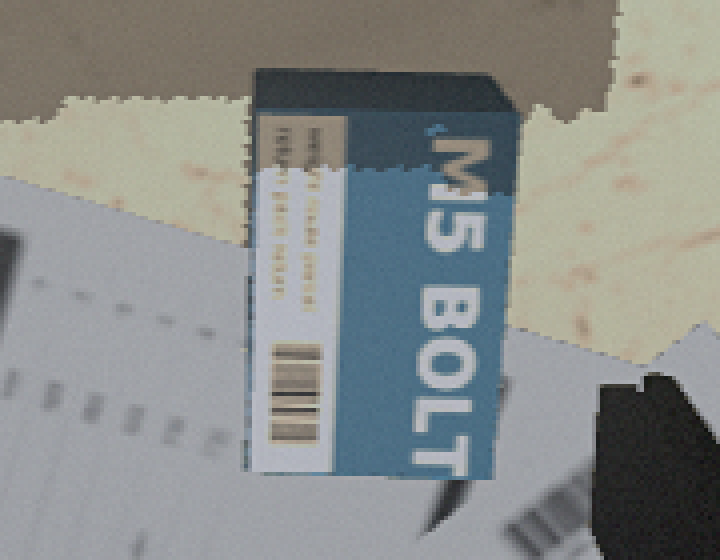

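View pics/top2.png

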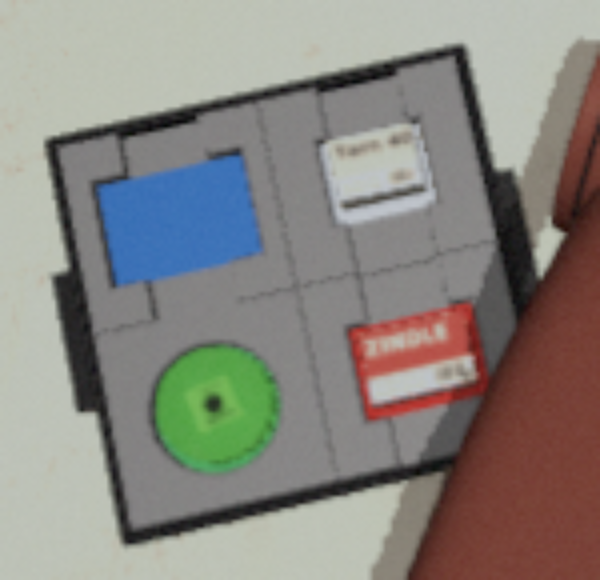

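The red and white cartons lie flat in their pockets and the spool is still in place. In the wrist crop the blue carton's top has corners at (257,113), (520,112), (492,479) and (248,472).

```bash
python3 -c "
from h import *
import pickle
c=pickle.load(open('w6.pkl','rb'))
w=pts(c,np.array([[257,113],[520,112],[492,479],[248,472]])/4+[219.5,159.5],.045)
print(w.mean(0))
for i in range(4): d=w[(i+1)%4]-w[i];print(np.hypot(*d),np.arctan2(d[1],d[0]))
x,y=w.mean(0);go(x,y,.075,-.36)"
```

```text
[ 0.66830981 -0.19170832]
0.05827160303445447 -0.35559734199845644
0.08987990264096622 -1.9524544308393743
0.058490865301951814 2.7505724354008243
0.08781420042453461 1.1864451949664367
row [-0.147, 0.12, 0.541] [-0.003, -0.0, 0.003] q6 now 0.02 dyaw -0.0
```

```bash
python3 -m pendant '[[-0.147,0.122,0.15,0,0,0.008,0.9],[-0.147,0.122,0.35,0,0,0.008,0.9],[-0.147,0.122,0.5,0,0,0.008,0.9],[-0.147,0.122,0.54,0,0,0.008,0.9],[-0.147,0.122,0.54,0,0,0.008,0.9],[-0.147,0.122,0.54,0,0,0.008,0.9]]' 25; python3 -c "
from h import *
go(.6685,-.192,.028,-.365)"
```

```text
clock: 22.35
position: [0.6712, -0.1916, 0.0794]
ee_rot: [0.823, 0.568, 0.001, 0.001]
ft_force: [-0.2, 0.0, 0.1]
gripper_width: 0.0825
grasp_force: 0.0
row [-0.005, -0.01, 0.206] [0.004, -0.0, 0.004] q6 now -0.03 dyaw -0.0
```

```bash
python3 -m pendant '[[-0.003,-0.007,0.08,0,0,0,0.9],[-0.003,-0.007,0.15,0,0,0,0.9],[-0.003,-0.007,0.2,0,0,0,0.9],[-0.003,-0.007,0.2,0,0,0,0.9],[-0.003,-0.007,0.2,0,0,0,0.6],[-0.003,-0.007,0.2,0,0,0,0.3],[-0.003,-0.007,0.2,0,0,0,0.1],[-0.003,-0.007,0.2,0,0,0,0.1],[-0.003,-0.007,0.2,0,0,0,0.1]]' 25; python3 -m pendant '[[0,0,-0.05,0,0,0,0.1],[0,0,-0.2,0,0,0,0.1],[0,0,-0.4,0,0,0,0.1],[0,0,-0.58,0,0,0,0.1],[0,0,-0.7,0,0,0,0.1],[0,0,-0.7,0,0,0,0.1]]'; python3 -c "
from h import *
go(.6025,.2466,.2,.21)"
```

```text
clock: 23.25
position: [0.6684, -0.1924, 0.0274]
ee_rot: [0.823, 0.568, 0.0, 0.0]
ft_force: [-0.6, -0.2, 2.9]
gripper_width: 0.0602
grasp_force: 24.9
clock: 23.85
position: [0.671, -0.1934, 0.2094]
ee_rot: [0.823, 0.568, 0.003, 0.005]
ft_force: [0.7, -0.7, -2.2]
gripper_width: 0.0604
grasp_force: 24.9
row [1.548, -0.881, 0.027] [0.014, 0.005, -0.73] q6 now -0.03 dyaw 0.57
```

```bash
python3 -m pendant '[[0.9,-0.51,0.02,0,0,-0.73,0.1],[0.9,-0.51,0.02,0,0,-0.73,0.1],[0.9,-0.51,0.02,0,0,-0.73,0.1],[0.9,-0.51,0.02,0,0,-0.73,0.1],[0.9,-0.51,0.02,0,0,-0.73,0.1],[0.9,-0.51,0.02,0,0,-0.73,0.1],[0.9,-0.51,0.02,0,0,-0.73,0.1]]';python3 -c "
from h import *
go(.6025,.2466,.2,.21)"
```

```text
clock: 24.55
position: [0.6271, 0.0655, 0.1948]
ee_rot: [0.628, 0.778, -0.001, -0.001]
ft_force: [-0.0, -0.3, -2.5]
gripper_width: 0.0598
grasp_force: 24.9
row [0.729, 0.057, -0.021] [-0.004, -0.001, 0.005] q6 now -0.23 dyaw -0.0
```

```bash
python3 -m pendant '[[0.73,0.057,0,0,0,0,0.1],[0.73,0.057,0,0,0,0,0.1],[0.73,0.057,0,0,0,0,0.1],[0.73,0.057,0,0,0,0,0.1],[0.73,0.057,0.1,0,0,0,0.1],[0.73,0.057,0.25,0,0,0,0.1],[0.73,0.057,0.4,0,0,0,0.1],[0.73,0.057,0.48,0,0,0,0.1],[0.73,0.057,0.48,0,0,0,0.1],[0.73,0.057,0.48,0,0,0,0.1]]';python3 -c "
from h import *
go(.6025,.2466,.038,.21)"
```

```text
clock: 25.55
position: [0.6049, 0.2434, 0.0762]
ee_rot: [0.63, 0.777, -0.001, -0.0]
ft_force: [0.5, 0.5, -1.5]
gripper_width: 0.0598
grasp_force: 24.9
row [0.015, -0.006, 0.153] [-0.001, 0.001, -0.002] q6 now 0.05 dyaw 0.0
```

```bash
python3 -m pendant '[[0.01,-0.006,0.06,0,0,0,0.1],[0.01,-0.006,0.11,0,0,0,0.1],[0.01,-0.006,0.153,0,0,0,0.1],[0.01,-0.006,0.153,0,0,0,0.1]]';python3 -m pendant '[[0,0,0.008,0,0,0,0.1],[0,0,0.008,0,0,0,0.1]]'
```

```text
clock: 25.95
position: [0.6007, 0.2466, 0.0359]
ee_rot: [0.629, 0.777, -0.002, -0.001]
ft_force: [0.6, -0.2, -2.9]
gripper_width: 0.06
grasp_force: 24.9
clock: 26.15
position: [0.6027, 0.2471, 0.0365]
ee_rot: [0.629, 0.777, 0.0, 0.0]
ft_force: [0.1, -1.1, -2.7]
gripper_width: 0.06
grasp_force: 24.9
```

```bash
python3 -m pendant '[[0,0,0.008,0,0,0,0.1],[0,0,0.008,0,0,0,0.1]]';python3 -m pendant '[[0,0,0.004,0,0,0,0.1],[0,0,0.004,0,0,0,0.1]]'
```

```text
clock: 26.35
position: [0.6027, 0.2471, 0.0346]
ee_rot: [0.629, 0.777, 0.0, 0.0]
ft_force: [-0.7, -0.4, -3.3]
gripper_width: 0.0599
grasp_force: 24.9
clock: 26.55
position: [0.6027, 0.2471, 0.0344]
ee_rot: [0.629, 0.777, 0.0, 0.0]
ft_force: [-3.7, -0.8, 5.0]
gripper_width: 0.06
grasp_force: 24.9
```

```bash
python3 -m pendant '[[0,0,-0.004,0,0,0,0.3],[0,0,-0.004,0,0,0,0.6],[0,0,-0.004,0,0,0,0.75],[0,0,-0.004,0,0,0,0.75],[0,0,-0.1,0,0,0,0.75],[0,0,-0.3,0,0,0,0.75],[0,0,-0.5,0,0,0,0.75],[0,0,-0.7,0,0,0,0.75],[0,0,-0.9,0,0,0,0.75],[-0.2,0,-1,0,0,0,0.75],[-0.3,0,-1,0,0,0,0.75],[-0.3,0,-1,0,0,0,0.75]]';python3 -c "
from h import *
im=camera('side');cv2.imwrite('pics/s2.png',cv2.resize(im[150:340,190:400,::-1],None,fx=3,fy=3))
w=camera('wrist');cv2.imwrite('pics/w7.png',w[:,:,::-1])"
```

```text
clock: 27.75
position: [0.6198, 0.1702, 0.2856]
ee_rot: [0.63, 0.776, 0.001, 0.002]
ft_force: [-0.3, 0.6, 0.3]
gripper_width: 0.0763
grasp_force: 0.0
```

View pics/s2.png

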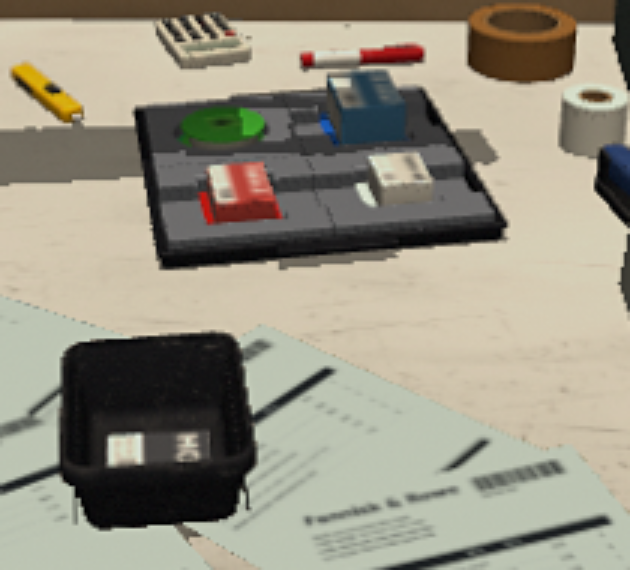

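View pics/w7.png

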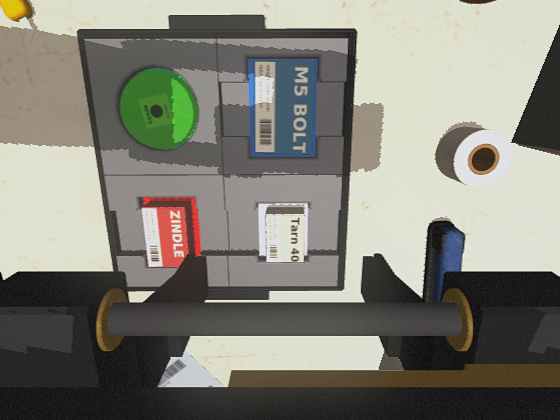

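All three cartons lie flat in their own pockets: blue at (285,107), red at (168,232) and white at (283,232). The spool is in place at (158,108), the grey carton is in the basket, and the arm is clear.

```bash
python3 -c "
from plant import r
print(r.finish_job())"
```

```text
the job is handed in; nothing more can be done
None
```

I handed the job in at about 28 s: the grey carton is in the returns basket, the white, red and blue cartons lie flat in their own pockets (taken off the stack in that order), and the spool is untouched.

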